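# Set the sliding stop of a painting jig against the rack and clamp it

### The arm

A 6-joint arm with a two-finger parallel gripper is mounted at the origin on the work surface. World frame = base frame: x ahead of the robot, y to its left, z up, the work surface at z = 0. Lengths are in m, angles in degrees, forces in N, time in s.
With the tool pointing down it reaches from about 0.4 to 0.825 m from the base axis. Payload 7 kg.
Tool frame: the origin (TCP) lies midway between the tips of the shut fingers; the grasp point (between the pads) lies 19 mm behind it; z points along the fingers, y is the direction in which the jaws open and shut (so a half turn about z gives the same grasp; the last joint's range is limited). The gripper opens to 88 mm and grips with 3 to 60 N. Pads are 19 mm wide; open, the fingers measure 130 mm over their backs; the gripper's body (78 mm by 193 mm) begins 47 mm behind the grasp point.
Start: joints at [-60.04, 20.546, 0.682, 0, -70.136, -16.507], TCP at [0.157, -0.656, 0.227] pointing down, gripper open.
Joint ranges: [-176.03, 176.03], [-82.01, 121.73], [-58.28, 71.71], [-173.87, 95.51], [-174.79, -0.11], [-173.66, 173.66]. Speed limits (degrees/s): [136.94, 136.94, 172.46, 180, 180, 180].

### API

Orientations are given as a 3x3 rotation matrix whose columns are the frame's x, y, z axes.
In Python, from rig import robot gives the robot as it stands. Calls block until the motion is done:
- robot.goto(position, orientation): joint-space move of the TCP to a pose.
- robot.servo_line(position, ori=None, speed=0.15): straight line of the TCP; ori=None keeps the orientation; speed is the mean speed in m/s.
- robot.movej(angles): joint-space move.
- robot.move_gripper(opening): opening from 0.0 (shut) to 1.0 (fully open); the grip force is fixed at half the most; returns when the fingers have stopped.
- robot.dwell(seconds).
- robot.ik(position, orientation): joint angles nearest the present ones, or None.
- robot.grab_frame(name): name is "side" or "top" or "wrist"; returns (picture, depth): 480x640x3 uint8, red, green, blue; 480x640 float32, m along the optical axis (not along the pixel's ray), 0 where there is no reading.
- robot.camera_info(name): a dict with "vfov" (degrees; the focal length in pixels is half the picture's height over the tangent of half this angle, whatever the lens; pixels are square), "cx", "cy" (the principal point, pixels), "view" (4x4, takes a point from world to camera coordinates); the wrist camera has in their place "T_tool_cam" (4x4, takes a point from camera to tool coordinates, whose origin is the TCP and whose axes are the flange's). Camera axes: x right, y down, z forward; pixel columns grow to the right and rows downward; lengths in m; the calibration is good to about 2 mm. A picture is of the moment at which its call begins: read the wrist's pose just before it. camera_info takes no time and is no camera call.
A pose or a line that the arm cannot do raises robot.Unreachable and nothing moves.
- robot.job_done(): hands the job in, once; it reports no verdict.
Readings, each from a call of its own:
- robot.read_t(): time.
- robot.read_qpos(): joint angles.
- robot.read_qvel(): joint speeds.
- robot.read_effort(): joint torques, N m.
- robot.read_position(): TCP position.
- robot.read_tcp_rot(): TCP orientation.
- robot.read_force(): force on the tool from outside, world axes, zero at the start.
- robot.read_ft_torque(): the same for the moment, N m.
- robot.read_grip_width(): opening from 0.0 (shut) to 1.0 (fully open).
Only numpy, scipy, OpenCV 4.12 (cv2) and the standard library are available. Lean on these libraries where they do the work, as an engineer would, in place of code of your own. Each camera call takes 0.05 s, during which the arm holds its last target. There are 200 camera calls.

### The job

The rack of caps lying against the jig's rail is where the painter wants it. Loosen the stop's wing knob (anticlockwise, until the wing stands across the rail), slide the stop along the rail until its blade just touches the rack's end, and clamp it there by turning the wing back fully until it lies along the rail again. Leave the rack and everything else on the table where they are.

Things in the scene. Friction and masses are not known exactly. Their poses are not given: they have to be found in the camera images.
- jig: Fixed painting jig: grey laminate base plate 240 (x) by 460 (y) by 12 mm thick with an aluminium rail 34 mm wide, its top 45 mm above the table, running along the plate's own y axis at x = +80 mm. The rail ends in two small steel blocks. Origin: centre of the plate's underside, on the table. It lies at various places and yaws.
- stop (a joint): Travel of the dark steel stop along the rail, m: 0 at the rail's -y end, growing along the jig's +y towards the rack, to 0.31. Locked while the knob is tight; free, slides at 2 N. Carriage 70 (across) by 60 mm (along), top 72 mm above the table, knob on top; a 12 mm blade on its rack side reaches 118 mm to the jig's -x side of the rail's centre line, 17 to 63 mm above the table.
- stop_face (a point): Point on the face of the stop's blade that looks at the rack, 85 mm to the -x side of the rail's centre line, 40 mm above the table; 30 mm along +y from the knob's axis. Its axes are parallel to the jig's.
- wing (a joint): Angle of the stop's wing knob, rad: 0 = fully tight, wing lying along the rail; grows anticlockwise seen from above to its end stop at 1.5 = free, wing across the rail. It stays where it is left; the clamp lets go above about 0.7.
- wing_grip (a point): Middle of the wing, on the knob's axis, 119 mm above the table. The wing is a black bar 70 mm long (its own y axis), 14 mm thick (its own x axis) and 32 mm high, from 103 to 135 mm above the table, on an 18 mm stem (28 mm collar up to 103 mm). Turns with the knob.
- rack: The rack to be fenced: loose wooden board 95 (x) by 140 (y) by 16 mm with 12 dark plastic caps on pins, 42 mm high in all, about 0.8 kg, lying on the jig's plate close against the rail (board square to the rail), on the +y side of the stop. Origin: centre of its underside, 12 mm above the table.
- rack_end (a point): Middle of the rack board's end face that looks at the stop (70 mm along -y from the rack's origin), 8 mm above its underside.
- brush: Bystander: paint brush 160 mm long, loose on the front strip of the jig's plate.
- tape: Bystander: roll of paper tape, 72 mm across, 24 mm high, loose on the front strip of the jig's plate.
- paint_jar: Bystander: glass jar, 64 mm across, 85 mm high, beyond the jig.
- thinner: Bystander: steel can, 72 mm across, 130 mm high, beyond the jig.
- cup: Bystander: white plastic cup, 72 mm across, 80 mm high, beyond the jig.
- spare_rack: Bystander: a smaller rack (95 by 105 mm, 9 caps) on the table to the left, not on the jig.
- spatula: Bystander: spatula 190 mm long on the table to the right.
Not all that is in view belongs to the job. What is shaped like the rack but yellow is not meant.

How it is judged (in metres and radians):
On the way, in this order (a step that is already met when the one before it is completed fails the run):
1. the wing knob is turned loose (past 1.1 rad) before the stop has moved 20 mm (value of joint wing above 1.1 rad and distance of stop_face from where it was at the start of the episode below 0.02 m), for 0.1 s.
2. the stop's blade is within 6 mm of the rack's end while the knob is still loose (above 0.7 rad) (y of rack_end in the frame of stop_face between -0.004 and 0.006 m and value of joint wing above 0.7 rad), for 0.1 s.
3. the knob is tight again (below 0.25 rad) with the blade within 6 mm of the rack's end (y of rack_end in the frame of stop_face between -0.004 and 0.006 m and value of joint wing below 0.25 rad), for 0.2 s.
At the end, for the whole second after the job is handed in: The stop's blade stands within 6 mm of the rack's end face, the wing knob is tight (below 0.25 rad), the rack lies within 10 mm of where it started, and rack and stop are at rest (all of step 3 and distance of rack from where it was at the start of the episode below 0.01 m and linear speed of rack below 0.01 m/s and velocity of joint stop between -0.005 and 0.005 m/s); the robot touches nothing.
It fails at once if the rack is shoved more than 15 mm (distance of rack from where it was at the start of the episode above 0.015 m).
It fails at once if another loose thing is moved more than 25 mm (distance of any of brush, tape, paint_jar, thinner, cup, spare_rack, spatula from where it was at the start of the episode above 0.025 m).
It also fails if it takes over 51 s, if anything falls off the work surface, if the arm or the gripper's body presses on something with over 40 N, if the wrist force passes 120 N, or if a joint passes its speed limit or range.

## Working session

There is one attempt and no reset: what is moved stays moved. The work goes in short steps, each a Python script; the robot and the scene stay as the last script left them, time stands still between calls to the robot, and variables do not carry over. Pictures are saved under pics/ and viewed, about 8 in all and at most 12, crops included, and the job is handed in when it is done.

```bash
mkdir -p pics; ls
python3 - <<'E'
from rig import robot
import cv2,numpy as np
for n in ("top","side"):
    p,d=robot.grab_frame(n); np.savez(f"pics/{n}0.npz",p=p,d=d)
    cv2.imwrite(f"pics/{n}0.png",p[:,:,::-1])
    i=robot.camera_info(n); print(n,i["vfov"],i["cx"],i["cy"],np.round(i["view"],4).tolist())
i=robot.camera_info("wrist");print(i)
print(robot.read_tcp_rot(),robot.read_t())
E
```

```text
pics
top 50.438723010633325 307.8232503704137 248.04468066049782 [[-0.0085, -0.9996, 0.027, -0.0295], [-0.992, 0.005, -0.1262, 0.514], [0.126, -0.0278, -0.9916, 1.1331], [0.0, 0.0, 0.0, 1.0]]
side 52.50207006771158 317.3620709920661 248.3888492587561 [[-0.9846, -0.1747, 0.005, 0.4767], [-0.0995, 0.5371, -0.8376, 0.1323], [0.1436, -0.8252, -0.5462, 1.1786], [0.0, 0.0, 0.0, 1.0]]
{'vfov': 60.69764440015589, 'cx': 320.26614398273415, 'cy': 237.5166183990075, 'T_tool_cam': array([[-9.75993951e-04, -9.54020875e-01, -2.99738581e-01,
         8.13268053e-02],
       [ 9.99999243e-01, -1.15555258e-03,  4.21794470e-04,
        -1.44537031e-03],
       [-7.48764422e-04, -2.99737943e-01,  9.54021281e-01,
        -1.57738887e-01],
       [ 0.00000000e+00,  0.00000000e+00,  0.00000000e+00,
         1.00000000e+00]])}
[[-9.72584185e-01 -2.32550569e-01 -4.85529244e-04]
 [-2.32551028e-01  9.72583198e-01  1.39336451e-03]
 [ 1.48189876e-04  1.46807461e-03 -9.99998911e-01]] 0.1
```

View pics/top0.png

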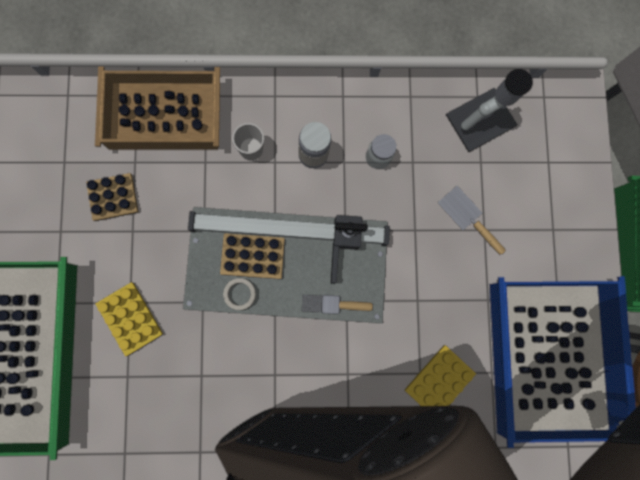

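View pics/side0.png

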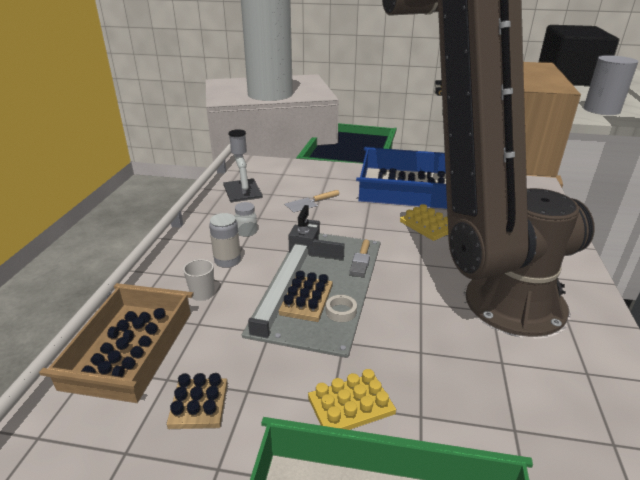

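Candidates for the rack: wooden with black caps on the plate (252,256), the spare rack off the jig (111,197), yellow ones (130,318) and (441,378), and the caps in the bins. I choose (252,256), lying against the rail. The stop with its black wing is at (350,228). The brush and tape on the front strip are not part of the job. Next I'll cast rays and take a close wrist view.

```bash
cat > h.py <<'E'
import numpy as np, cv2
from rig import robot
def cam(name,T=None):
    i=robot.camera_info(name); f=240/np.tan(np.radians(i["vfov"]/2))
    if name=="wrist": W=T@i["T_tool_cam"]
    else: W=np.linalg.inv(i["view"])
    return W,f,i["cx"],i["cy"]
def tool():
    T=np.eye(4); T[:3,:3]=robot.read_tcp_rot(); T[:3,3]=robot.read_position(); return T
def ray(c,uv,z):
    W,f,cx,cy=c; uv=np.atleast_2d(uv).astype(float)
    d=np.c_[(uv[:,0]-cx)/f,(uv[:,1]-cy)/f,np.ones(len(uv))]@W[:3,:3].T
    o=W[:3,3]; return o+d*((z-o[2])/d[:,2])[:,None]
def down(a):  # tool y axis at angle a (deg) in the world, pointing down
    a=np.radians(a); y=np.array([np.cos(a),np.sin(a),0]); z=np.array([0,0,-1.]); return np.c_[np.cross(y,z),y,z]
E
python3 - <<'E'
from h import *
c=cam("top")
print("knob",ray(c,[350,227],.135)); print("rail ends",ray(c,[[193,221],[387,235]],.045)); print("rack",ray(c,[[222,256],[284,258],[252,256]],.028))
k=ray(c,[350,227],.135)[0]
for a in (-10,0,10,170,180,190):
    for da in (0,86):
        q=robot.ik(np.r_[k[:2],.11],down(a+da)); print(a,da,None if q is None else np.round(q,1))
E
```

```text
knob [[ 0.54500899 -0.11916706  0.135     ]]
rail ends [[ 0.57539989  0.22711979  0.045     ]
 [ 0.54138659 -0.21358696  0.045     ]]
rack [[0.49715319 0.16307019 0.028     ]
 [0.49176684 0.02165956 0.028     ]
 [0.49677661 0.09475623 0.028     ]]
-10 0 [  7.8  15.6 -23.1   0.  -51.3 162.2]
-10 86 [   7.8   15.6  -23.1    0.   -51.3 -111.8]
0 0 [  7.8  15.6 -23.1   0.  -51.3 172.2]
0 86 [   7.8   15.6  -23.1    0.   -51.3 -101.8]
10 0 None
10 86 [  7.8  15.6 -23.1   0.  -51.3 -91.8]
170 0 [  7.8  15.6 -23.1   0.  -51.3 -17.8]
170 86 [  7.8  15.6 -23.1   0.  -51.3  68.2]
180 0 [  7.8  15.6 -23.1   0.  -51.3  -7.8]
180 86 [  7.8  15.6 -23.1   0.  -51.3  78.2]
190 0 [  7.8  15.6 -23.1   0.  -51.3   2.2]
190 86 [  7.8  15.6 -23.1   0.  -51.3  88.2]
```

Run:
```python
from h import *
robot.goto([0.52,0.0,0.30],down(175.6)); robot.dwell(.3)
T=tool(); p,d=robot.grab_frame("wrist"); np.savez("pics/w1.npz",p=p,d=d,T=T)
cv2.imwrite("pics/w1.png",p[:,:,::-1]); print(T.round(4),robot.read_t(),robot.read_force())
```

```text
[[-7.72e-02 -9.97e-01 -1.00e-04  5.20e-01]
 [-9.97e-01  7.72e-02 -0.00e+00 -3.00e-04]
 [ 1.00e-04  1.00e-04 -1.00e+00  3.00e-01]
 [ 0.00e+00  0.00e+00  0.00e+00  1.00e+00]] 3.1083 [-0.07658809  0.22110202  0.1585541 ]
```

View pics/w1.png

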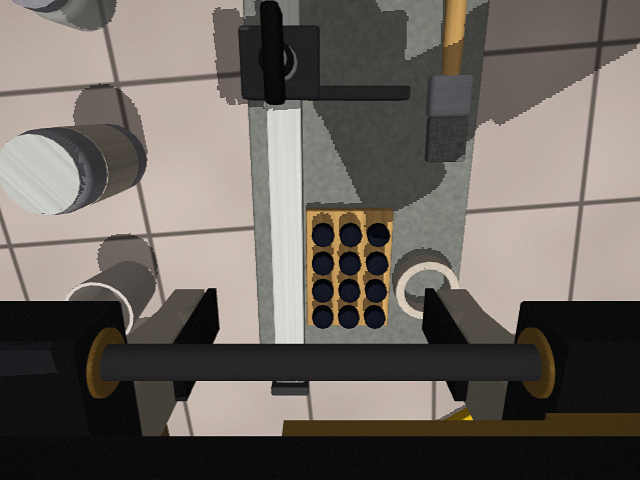

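The view shows the wing at (272,52) lying along the rail, the blade at rows 86–100, the rack end at row ~208, and the tape and brush to the right. I'll measure from the depth cloud of this view.

```bash
cat > meas.py <<'E'
from h import *
def cloud(d,c):
    W,f,cx,cy=c; v,u=np.mgrid[:480,:640]
    P=np.stack([(u-cx)/f*d,(v-cy)/f*d,d],-1)@W[:3,:3].T+W[:3,3]; P[d<=0]=np.nan; return P
def report(fn):
    D=np.load(fn); c=cam("wrist",D["T"]); P=cloud(D["d"],c); Z=P[...,2]; p=D["p"].astype(int)
    roi=np.zeros(Z.shape,bool); roi[0:285,225:500]=1
    rail=roi&(abs(Z-.045)<.004)&(p.min(2)>120)
    Q=P[rail][:,:2]; m,n=None,None
    (vx,vy,x0,y0)=cv2.fitLine(Q.astype(np.float32),cv2.DIST_HUBER,0,.01,.01).ravel()
    ey=np.array([vx,vy])*np.sign(vy); ex=np.array([ey[1],-ey[0]])
    print("jig yaw",np.degrees(np.arctan2(-ey[0],ey[1])),"n",rail.sum(),"rail z",np.median(Z[rail]))
    o=np.array([x0,y0]); J=np.stack([(P[...,:2]-o)@ex,(P[...,:2]-o)@ey],-1)
    r=J[rail]; print("rail width",np.percentile(r[:,0],[1,99]), "o",o)
    ctr=np.mean(np.percentile(r[:,0],[1,99])); J[...,0]-=ctr; o=o+ctr*ex
    wing=roi&(Z>.125)&(Z<.145)&(v_lt(Z.shape,115)); w=P[wing]; wj=J[wing]
    print("wing n",len(w),"x",np.percentile(wj[:,0],[1,99]),"y",np.percentile(wj[:,1],[1,99]),"z",np.median(w[:,2]))
    car=roi&(abs(Z-.072)<.004); print("carriage x",np.percentile(J[car][:,0],[1,99]),"y",np.percentile(J[car][:,1],[1,99]))
    bl=roi&(abs(Z-.063)<.004)&(J[...,0]<-.045)&(J[...,0]>-.13); print("blade x",np.percentile(J[bl][:,0],[1,99]),"y",np.percentile(J[bl][:,1],[1,50,99]),bl.sum())
    wood=roi&(abs(Z-.028)<.004)&(p[...,0]-p[...,2]>40)&(J[...,0]<-.015)&(J[...,0]>-.12)
    q=J[wood]; print("rack x",np.percentile(q[:,0],[1,99]),"y0",np.percentile(q[:,1],[0.3,1,99]),wood.sum())
    # knob axis and rail-frame summary
    return o,ex,ey
def v_lt(s,n): return np.mgrid[:s[0],:s[1]][0]<n
if __name__=="__main__":
    import sys; print(report(sys.argv[1]))
E
python3 meas.py pics/w1.npz
```

```text
jig yaw -4.7962174 n 5839 rail z 0.0446404963419928
rail width [-0.0162761   0.01650696] o [ 0.5561517  -0.00311174]
wing n 2011 x [-0.00669732  0.00758651] y [-0.15414117 -0.08682182] z 0.1339545915462751
carriage x [-0.03401222  0.03461938] y [-0.15063734 -0.09174306]
blade x [-0.11576383 -0.04514669] y [-0.10276591 -0.09726985 -0.09133708] 1096
rack x [-0.11431255 -0.02057066] y0 [0.02120433 0.02145249 0.10686204] 3424
(array([ 0.55626671, -0.00312139]), array([ 0.9964984 , -0.08361206], dtype=float32), array([0.08361206, 0.9964984 ], dtype=float32))
```

Measured in the jig frame: knob axis y −0.121, blade face −0.091, rack end +0.021, so the gap is about 112 mm. Carriage, wing and rail widths all match the description. Next I'll grasp the wing above its collar and turn it.

```bash
cat >> h.py <<'E'
O=np.array([0.55626671,-0.00312139]); EX=np.array([.9965,-.0836]); EY=np.array([.0836,.9965]); A=175.2
def jig(x,y,z): return np.r_[O+x*EX+y*EY,z]
def st(s):
    P=robot.read_position(); print(s,"t",round(robot.read_t(),2),"jig",np.round([(P[:2]-O)@EX,(P[:2]-O)@EY,P[2]],4),"F",robot.read_force().round(1),"M",robot.read_ft_torque().round(2),"w",round(robot.read_grip_width(),3),"q6",round(robot.read_qpos()[5],1))
def turn(dq,n=4):
    q0=np.array(robot.read_qpos()); 
    for i in range(1,n+1):
        q=q0.copy(); q[5]+=dq*i/n; robot.movej(q); st("turn")
E
python3 - <<'E'
from h import *
robot.goto(jig(0,-.121,.17),down(A)); st("hover")
robot.servo_line(jig(0,-.121,.109),speed=.08); st("down")
robot.move_gripper(0.0); st("grip")
turn(82,4)
p,d=robot.grab_frame("side"); cv2.imwrite("pics/s2.png",cv2.resize(p[170:330,200:420,::-1],None,fx=3,fy=3))
E
```

```text
hover t 3.87 jig [ 0.0007 -0.1208  0.171 ] F [-0.4  0.7  0.8] M [0.14 0.09 0.  ] w 1.002 q6 -12.1
down t 4.78 jig [ 0.0004 -0.1209  0.1095] F [-0.2 -0.4 -0. ] M [0.   0.09 0.01] w 1.005 q6 -12.1
grip t 5.93 jig [ 0.0003 -0.121   0.1092] F [ 0.7 -0.7  0.5] M [-0.11 -0.18  0.11] w 0.159 q6 -12.1
turn t 6.37 jig [ 0.0007 -0.1209  0.1092] F [ 2.3 -0.3 -2.6] M [-0.18 -0.77  0.14] w 0.159 q6 8.2
turn t 6.8 jig [ 0.001  -0.1207  0.1092] F [ 5.7 -0.4 -3.1] M [ 0.08 -1.68  0.12] w 0.158 q6 28.6
turn t 7.23 jig [ 0.0012 -0.1205  0.1092] F [ 5.7  1.6 -4.7] M [ 0.4  -1.95  0.1 ] w 0.159 q6 49.2
turn t 7.67 jig [ 0.0013 -0.1204  0.1092] F [ 6.1  1.7 -5.8] M [ 0.44 -2.03  0.16] w 0.158 q6 69.7
```

View pics/s2.png

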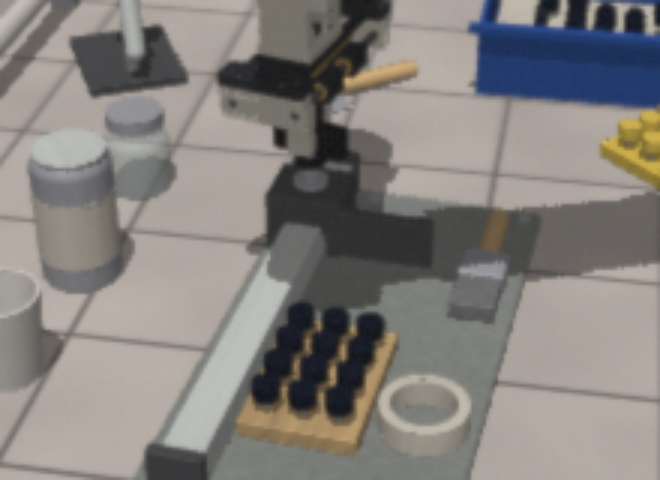

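The wing is turned across the rail with a firm grip (14 mm) and small forces. Now I'll slide most of the way and look from the wrist.

Run:
```python
from h import *
for y in (-.10,-.06,-.03):
    robot.servo_line(jig(0.0005,y,.109),speed=.05); st("slide")
robot.dwell(.3); T=tool(); p,d=robot.grab_frame("wrist"); np.savez("pics/w3.npz",p=p,d=d,T=T); cv2.imwrite("pics/w3.png",p[:,:,::-1]); st("end")
```

```text
slide t 8.28 jig [ 0.0013 -0.0995  0.1092] F [ 4.8  2.1 -3.1] M [ 0.55 -1.6   0.13] w 0.158 q6 67.4
slide t 9.23 jig [ 0.0011 -0.0598  0.1091] F [ 4.9 -0.6 -2.9] M [ 0.05 -1.71  0.05] w 0.154 q6 63.3
slide t 9.98 jig [ 0.0009 -0.0298  0.1091] F [ 5.1  1.1 -1.9] M [ 0.24 -1.63 -0.03] w 0.158 q6 60.3
end t 10.33 jig [ 0.001  -0.0298  0.1092] F [ 4.7  1.5 -2.9] M [ 0.35 -1.61  0.07] w 0.155 q6 60.3
```

View pics/w3.png

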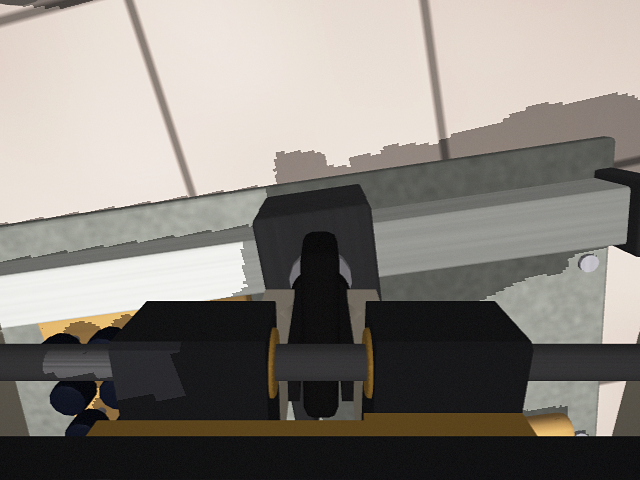

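The stop followed, and the gripper hides the gap here. I'll go to a nominal 3.5 mm gap, let go of the wing, and look straight down into the gap.

Run:
```python
from h import *
robot.servo_line(jig(0.0005,-.0125,.109),speed=.03); st("slide")
robot.dwell(.2); st("rest")
robot.move_gripper(.6); st("open"); robot.servo_line(jig(0.0005,-.0125,.18),speed=.12)
robot.goto(jig(-.06,.12,.22),down(A)); robot.dwell(.3)
T=tool(); p,d=robot.grab_frame("wrist"); np.savez("pics/w4.npz",p=p,d=d,T=T); cv2.imwrite("pics/w4.png",p[:,:,::-1]); st("view")
```

```text
slide t 11.07 jig [ 0.0008 -0.0126  0.1092] F [ 5.8 -1.1 -2.7] M [-0.26 -1.7   0.02] w 0.158 q6 58.5
rest t 11.27 jig [ 0.0008 -0.0127  0.1092] F [ 5.9 -1.3 -1.8] M [-0.2  -1.66  0.06] w 0.157 q6 58.5
open t 12.1 jig [ 0.0005 -0.0125  0.109 ] F [ 0.1  0.  -0.4] M [-0.04  0.19  0.  ] w 0.601 q6 58.6
view t 14.71 jig [-0.0599  0.1198  0.22  ] F [0.  0.9 0. ] M [0.06 0.12 0.02] w 0.599 q6 -39.9
```

View pics/w4.png

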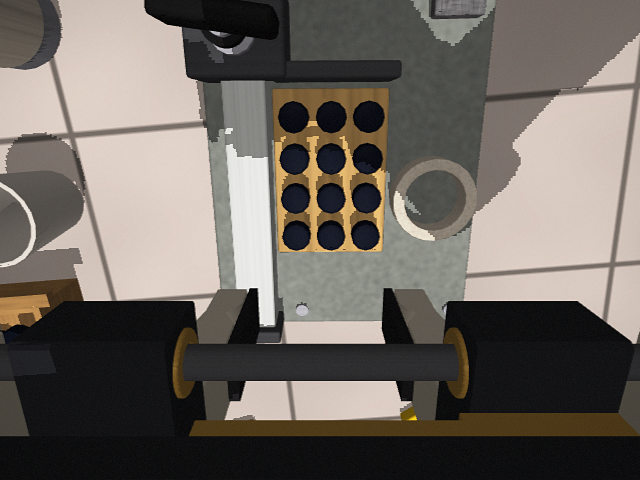

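The wing lies across the rail at (215,18). The blade spans rows 62–80 and the rack end is at row ~88, with a thin gap of grey plate between them. I'll measure that gap.

Run:
```python
from h import *; from meas import cloud
D=np.load("pics/w4.npz"); c=cam("wrist",D["T"]); P=cloud(D["d"],c); Z=P[...,2]; p=D["p"].astype(int)
J=np.stack([(P[...,:2]-O)@EX,(P[...,:2]-O)@EY],-1)
for u in (290,310,330,350,370,382):
    b=[v for v in range(50,100) if abs(Z[v,u]-.063)<.003]; r=[v for v in range(76,110) if abs(Z[v,u]-.028)<.003 and p[v,u,0]-p[v,u,2]>25]
    eb=ray(c,[u,b[-1]+.5],.063)[0]; er=ray(c,[u,r[0]-.5],.028)[0]; f=lambda q:(q[:2]-O)@EY
    print(u,b[-1],r[0],"face",f(eb).round(4),"rack",f(er).round(4),"gap",(f(er)-f(eb)).round(4))
s=(Z[:55,:300]>.125)&(Z[:55,:300]<.145); w=J[:55,:300][s]; (vx,vy,_,_)=cv2.fitLine(w.astype(np.float32),2,0,.01,.01).ravel()
print("wing angle rel jig y", np.degrees(np.arctan2(-vx,vy)))
q=np.where((abs(Z-.028)<.003)&(p[...,0]-p[...,2]>40)&(abs(J[...,0]+.07)<.06)); print("rack x range",np.percentile(J[q][:,0],[1,99]),np.percentile(J[q][:,1],[.5,99.5]))
for v in (70,72,76,80,82,84,86,88,90): print(v,p[v,330],Z[v,330].round(4),J[v,330].round(4))
```

```text
290 77 89 face 0.0158 rack 0.0217 gap 0.0059
310 78 88 face 0.0165 rack 0.021 gap 0.0045
330 78 88 face 0.0165 rack 0.021 gap 0.0045
350 78 88 face 0.0165 rack 0.021 gap 0.0045
370 78 88 face 0.0166 rack 0.021 gap 0.0045
382 77 88 face 0.0159 rack 0.021 gap 0.0051
wing angle rel jig y -94.66183
rack x range [-0.11449415 -0.0211784 ] [0.02136334 0.16023126]
70 [37 35 40] 0.0634 [-0.0664  0.0109]
72 [40 40 39] 0.0634 [-0.0665  0.0122]
76 [35 34 34] 0.0608 [-0.0665  0.0147]
80 [21 23 23] 0.038 [-0.0671  0.016 ]
82 [64 65 62] 0.0114 [-0.0677  0.0159]
84 [80 82 77] 0.0108 [-0.0677  0.0174]
86 [80 81 78] 0.0114 [-0.0677  0.0191]
88 [87 71 48] 0.0255 [-0.0674  0.0213]
90 [120  91  53] 0.0282 [-0.0673  0.0229]
```

The gap is about 4 mm and the wing is at about 1.49 rad. I'll regrasp, close the gap while watching the force, and turn the wing back.

Run:
```python
from h import *
robot.goto(jig(.0,-.0128,.18),down(A+84)); st("hover")
robot.servo_line(jig(.0,-.0128,.109),speed=.08); robot.move_gripper(0.0); st("grip")
for y in (-.0115,-.0105,-.0095,-.0090):
    robot.servo_line(jig(.0,y,.109),speed=.01); robot.dwell(.1); st("push")
turn(-84,4); turn(-1.5,1); robot.dwell(.2); st("tight")
robot.move_gripper(.6); st("open"); robot.servo_line(jig(0,-.009,.18),speed=.12)
robot.goto(jig(-.06,.12,.22),down(A)); robot.dwell(.3)
T=tool(); p,d=robot.grab_frame("wrist"); np.savez("pics/w5.npz",p=p,d=d,T=T); cv2.imwrite("pics/w5.png",p[:,:,::-1]); st("view")
```

```text
hover t 16.26 jig [ 0.     -0.0126  0.1801] F [-0.6  0.4 -0.1] M [-0.05  0.11 -0.01] w 0.598 q6 60.6
grip t 18.01 jig [ 1.000e-04 -1.270e-02  1.091e-01] F [0.6 0.4 1.1] M [ 0.11  0.21 -0.13] w 0.157 q6 60.6
push t 18.39 jig [ 1.000e-04 -1.160e-02  1.091e-01] F [-0.8 -1.8  2.5] M [-0.77  0.09 -0.15] w 0.161 q6 60.5
push t 18.74 jig [ 1.000e-04 -1.050e-02  1.091e-01] F [-0.1 -2.   3.6] M [-0.77  0.13 -0.14] w 0.16 q6 60.4
push t 19.09 jig [ 1.000e-04 -9.400e-03  1.091e-01] F [-0.4 -0.9  4.7] M [-0.62  0.2  -0.14] w 0.159 q6 60.3
push t 19.44 jig [ 1.000e-04 -8.900e-03  1.091e-01] F [-0.2 -2.2  5.9] M [-0.69  0.22 -0.15] w 0.158 q6 60.3
turn t 19.88 jig [ 1.000e-04 -9.000e-03  1.091e-01] F [ 1.1 -1.8  5. ] M [-0.74  0.28 -0.11] w 0.156 q6 39.5
turn t 20.32 jig [ 0.     -0.009   0.1091] F [-0.6 -1.3  5.4] M [-0.77  0.44 -0.16] w 0.159 q6 18.6
turn t 20.77 jig [-1.000e-04 -9.000e-03  1.091e-01] F [-1.2 -0.8  5.5] M [-0.67  0.57 -0.13] w 0.159 q6 -2.4
turn t 21.21 jig [-0.0002 -0.009   0.1091] F [-2.3 -1.2  5.4] M [-0.59  0.75  0.09] w 0.158 q6 -23.4
turn t 21.46 jig [-0.0002 -0.0089  0.1092] F [-1.1 -1.3  5.6] M [-0.58  0.35  0.72] w 0.157 q6 -24.6
tight t 21.66 jig [-0.0002 -0.009   0.1092] F [-0.9 -2.6  5.7] M [-0.51  0.43  0.68] w 0.16 q6 -24.8
open t 22.49 jig [-0.0002 -0.009   0.1091] F [-1.  -0.3 -0.4] M [0.02 0.08 0.03] w 0.596 q6 -24.9
view t 24.23 jig [-0.0598  0.1193  0.2196] F [-0.1 -0.2  1.1] M [0.08 0.07 0.05] w 0.6 q6 -39.9
```

View pics/w5.png

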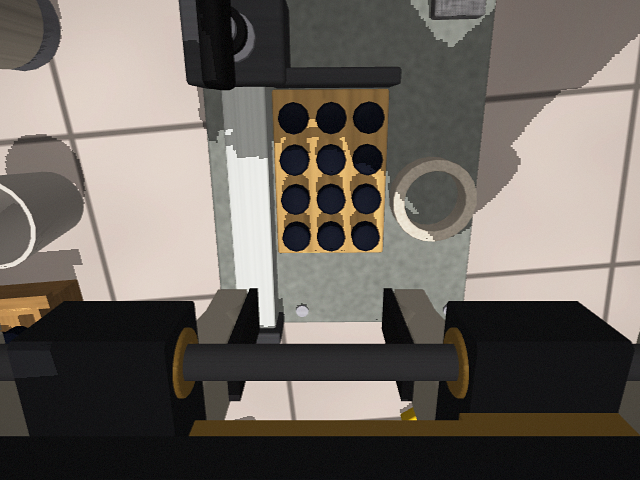

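Run:
```python
from h import *; from meas import cloud
D=np.load("pics/w5.npz"); c=cam("wrist",D["T"]); P=cloud(D["d"],c); Z=P[...,2]; p=D["p"].astype(int)
J=np.stack([(P[...,:2]-O)@EX,(P[...,:2]-O)@EY],-1); f=lambda q:(q[:2]-O)@EY
for u in (310,330,350,370):
    b=[v for v in range(50,110) if abs(Z[v,u]-.063)<.003]; r=[v for v in range(76,110) if abs(Z[v,u]-.028)<.003 and p[v,u,0]-p[v,u,2]>25]
    print(u,b[-1],r[0],f(ray(c,[u,b[-1]+.5],.063)[0]).round(4),f(ray(c,[u,r[0]-.5],.028)[0]).round(4))
for v in (78,80,82,84,86,88,90): print(v,p[v,330],Z[v,330].round(4),J[v,330].round(4))
s=(Z[:75,:300]>.125)&(Z[:75,:300]<.145); w=J[:75,:300][s]; (vx,vy,_,_)=cv2.fitLine(w.astype(np.float32),2,0,.01,.01).ravel()
print("wing angle", np.degrees(np.arctan2(-vx,vy)))
q=np.where((abs(Z-.028)<.003)&(p[...,0]-p[...,2]>40)&(abs(J[...,0]+.07)<.06)); print("rack",np.percentile(J[q][:,0],[1,99]),np.percentile(J[q][:,1],[.5,99.5]))
```

```text
310 84 89 0.0199 0.0211
330 84 90 0.0199 0.0219
350 84 89 0.02 0.0211
370 84 89 0.02 0.0212
78 [39 41 42] 0.0622 [-0.0666  0.0155]
80 [40 39 41] 0.0637 [-0.0665  0.0169]
82 [35 35 37] 0.0624 [-0.0666  0.0182]
84 [28 29 30] 0.061 [-0.0666  0.0195]
86 [22 23 24] 0.0407 [-0.0671  0.0198]
88 [82 85 81] 0.0125 [-0.0678  0.02  ]
90 [118  88  48] 0.0282 [-0.0674  0.0222]
wing angle -0.11056459
rack [-0.11442972 -0.02111195] [0.02148142 0.16039935]
```

The wing is back along the rail (−0.1°), the blade is about 1 mm from the rack end (rows 84 and 89), and the rack hasn't moved. The arm is clear, so I'm handing in.

Run:
```python
from h import *
robot.job_done(); st("done")
```

```text
the job is handed in; nothing more can be done
the job is handed in; nothing more can be done
```

The job is handed in. I loosened the wing by about 1.49 rad, slid the stop about 112 mm along the rail to the rack's end, turned the wing back to its end stop, let go and moved the arm clear. The clock read about 24 s at my last check; the limit is 51 s.

- **Gap:** the last wrist-camera check put the blade 1–2 mm from the rack's end. That is inside the 6 mm allowed, but it is not in contact: I saw no force rise that would show the blade touching.
- **Wing:** it lies at about −0.1° to the rail, so it is tight.
- **Rack:** it shifted by less than 0.3 mm, which is within the measuring error.
- **Forces:** every reading stayed below about 10 N.
- **Bystanders:** the tape, and the parts of the brush, cup and can in view, look unmoved in the wrist pictures. I did not check the other loose things after the start.

The two estimates of the gap part-way through differed slightly: 3.5 mm from the arm's position and 4.5 mm from the camera. I moved the last stretch to suit both.

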